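Shut the seed tin and hang up the ear defenders

TASK

The yellow lid of the green seed tin is standing proud: push it straight down with the fingertips until it is fully home, and keep a firm press on it (over 8 N for 0.3 s) to be sure. Hang the red ear defenders over the steel bar, one cup on each side, and let go. Do the two in either order; leave the blue tin and the loose things on the bench where they are.

Things in the scene. Friction and masses are not known exactly. Their poses are not given: they have to be found in the camera images.
- seed_tin: green round tin with a yellow band, 120 mm diameter, fixed to the bench; origin at the centre of its underside on the bench, z up. Its press-fit yellow lid (125 mm diameter, flat top with a bare steel disc in it) shows a bare steel neck beneath it while it stands proud
- lid_top (a point): centre of the flat top of the yellow lid, the place to press; 118 mm above the bench when the lid is 12 mm proud, 106 mm when it is fully home
- seed_lid (a joint): how far the yellow lid has been pushed down, m: 0 = 12 mm proud, 0.012 = fully home against the stop; starts 8 to 12 mm proud. A push of about 5 N slides it, it stays where it is left, and it goes solid when home
- blue_tin: blue round tin of the same size with a white lid already home, 106 mm tall, fixed; origin at the centre of its underside; not to be pressed
- ear_defenders: red ear defenders, 240 g, standing on their two cups; origin midway between the cups at their underside, z up, y from cup to cup. 136 mm tall, 168 mm along y; cups 80 mm tall, 70 mm along x, 96 mm gap between them. The black crown pad on top is 32 mm wide along x (grip it across x), 56 mm along y, 14 mm thick (underside at 122 mm, top at 136 mm)
- crown (a point): middle of the underside of the crown pad of the ear defenders, 122 mm above the underside of the cups; this spot is to rest on the bar
- cup_a (a point): centre of one cup, 65 mm along +y and 40 mm up from the ear defenders' origin
- cup_b (a point): centre of the other cup, 65 mm along -y and 40 mm up from the ear defenders' origin
- rail_mid (a point): middle of the axis of the horizontal round steel bar (16 mm diameter, 260 mm long, axis 147 mm above the bench) that stands on a post at either end, fixed; its y axis runs along the bar
- wrench: steel wrench 160 mm long lying on the bench, loose bystander; origin at its underside
- oil_bottle: black oil bottle with yellow cap, 64 mm diameter, 190 mm tall, loose bystander; origin at the centre of its underside
- nail_jar: amber jar with steel cap, 72 mm diameter, 90 mm tall, loose bystander; origin at the centre of its underside
- flower_pot: terracotta pot, 110 mm diameter, 95 mm tall, loose bystander; origin at the centre of its underside
- trowel: garden trowel with wooden handle, 325 mm long, lying on the bench, loose bystander; origin near the neck at its underside, blade to +x

How it is judged:
By the outcome, as a careful person would: the job done as asked, in the order asked, and still so for the second after the job is handed in, with the robot touching nothing.
It also fails if it takes over 54 s, if anything falls off the work surface, if the arm or the gripper's body presses on something with over 40 N, if the wrist force passes 120 N, or if a joint passes its speed limit or range.

ROBOT

A 6-joint arm with a two-finger parallel gripper is mounted at the origin on the work surface. World frame = base frame: x ahead of the robot, y to its left, z up, the work surface at z = 0. Lengths are in mm, angles in rad, forces in N, time in s.
With the tool pointing down it reaches from about 350 to 875 mm from the base axis. Payload 4.2 kg.
Tool frame: the origin (TCP) lies at the very end of the fingers, on their centre line; the grasp point (between the pads) lies 19 mm behind it; z points along the fingers, y is the line along which they close (so a half turn about z gives the same grasp; the last joint's range is limited). The gripper opens to 85 mm and grips with 20 to 120 N. Pads are 22 mm wide; open, the fingers measure 114 mm over their backs; the gripper's body (76 mm by 85 mm) begins 54 mm behind the grasp point. The pads swing forward as they close: fully open they stand 13 mm farther back than shut.
Start: joints at [-1.086, 0.385, 0.008, 0, -1.194, -0.259], TCP at [139.946, -609.109, 231.312] pointing down, gripper open.
Joint ranges: [-3.14, 3.14], [-1.21, 2.06], [-1.07, 1.41], [-3.16, 2.05], [-2.99, -0.16], [-3.1, 3.1]. Speed limits (rad/s): [2.79, 2.79, 3.14, 3.14, 3.14, 3.14].

INTERFACE

Orientations are given as a unit quaternion [x, y, z, w].
In Python, from bench import monitor, get_image, camera_info, job_done gives the robot as it stands.
- The arm moves only by the tool send_rows, never from a script. Its argument "series" is a list of rows, each a list of 3 entries, a list of its own where there are three numbers: the shift along the tool's x, y, z in mm, then the turn, a rotation vector about the tool's x, y, z in rad, then the finger opening in mm, from 0 to 85.4. A call has 1 to 8 rows; each row shifts and turns the commanded pose from where the row before left it, along the tool's axes as they then stand; what a row does not reach is not made up. A row lasts 1/10 s, in which the tool goes at most 50 mm and 8.59 degrees, less where a joint would pass 70% of its speed; a pose out of reach is approached as far as the arm can. A call with a gripper value outside its range is refused whole. The fingers move at their own pace and stop on an object; the grip force is fixed at half the most. Time passes only in rows, so rows that do not move let the fingers close. It gives the time, the measured TCP pose, the force, the opening and the grip force at its end, in the units of the state.
- monitor.read_state(): the state, without advancing time (a new reading comes with each control period).
- get_image(name): name is "scene" or "side" or "wrist"; returns the picture (400x640x3 uint8, red, green, blue); there is no depth.
- camera_info(name): a dict with "intrinsics" (3x3 intrinsics, pixels), "dist_coeffs" ([k1, k2, p1, p2, k3] as OpenCV has them; the pictures are not rectified), "R" (3x3) and "t" (3): a world point X has camera coordinates R X + t. Camera axes: x right, y down, z forward; pixel columns grow to the right and rows downward; lengths in mm; the calibration is good to about 2 mm. A picture is of the moment at which its call begins: read the wrist's pose just before it. camera_info takes no time and is no camera call; for the wrist camera it gives the pose at the moment of the call.
- job_done(): hands the job in; it is judged then, once.
The state is a dict: "clock": time; "joints": joint angles; "joint_vel": joint speeds; "joint_efforts": joint torques, N m; "position": TCP position; "ee_rot": TCP orientation; "contact_force": force on the tool from outside, world axes, zero at the start; "wrist_torque": the same for the moment, N m; "gripper_width": finger opening in mm; "grasp_force": force on a finger pad.
Only numpy, scipy, OpenCV 4.12 (cv2) and the standard library are available. Lean on these libraries where they do the work, as an engineer would, in place of code of your own. Each camera call takes 0.05 s, during which the arm holds its last target. There are 200 camera calls.

## Working session

There is one attempt and no reset: what is moved stays moved. The work goes in short steps, Python scripts to look and compute and a tool call to move; the robot and the scene stay as the last step left them, time stands still between calls to the robot, and variables do not carry over. Pictures are saved under pics/ and viewed, at most 10 in all, crops included, and the job is handed in when it is done.

Besides the shell and the picture viewer there is one more tool, called after "Request:" in YAML: its name, and indented under it one key for each argument. send_rows: Moves the arm, as the interface text tells. Its arguments: {"type":"object","properties":{"series":{"type":"array"}},"required":["series"]}

```bash
mkdir -p pics && ls && python3 - <<'E'
from bench import monitor,get_image,camera_info
import cv2,numpy as np
for n in ("scene","side"):
    im=get_image(n); cv2.imwrite(f"pics/{n}0.png",im[:,:,::-1])
    c=camera_info(n); R=np.array(c["R"]);print(n,np.round(-R.T@np.array(c["t"]),0),np.round(R[2],2),c["dist_coeffs"],np.array(c["intrinsics"])[0])
s=monitor.read_state();print(s["clock"],s["position"],s["ee_rot"])
E
```

```text
pics
scene [1670.  141. 1246.] [-0.69 -0.06 -0.72] [-0.10896629  0.          0.          0.          0.        ] [483.86606735   0.         318.64358976]
side [ 509. 1002.  892.] [ 0.06 -0.78 -0.62] [-0.04089645  0.          0.          0.          0.        ] [443.31414574   0.         322.22745243]
0.1 [ 139.83320484 -608.63302113  230.33674626] [-1.12596339e-01  9.93640346e-01  9.47800676e-04 -1.71618877e-04]
```

View pics/scene0.png

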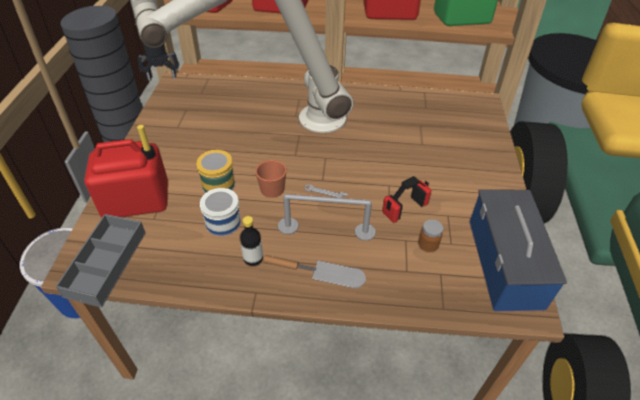

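View pics/side0.png

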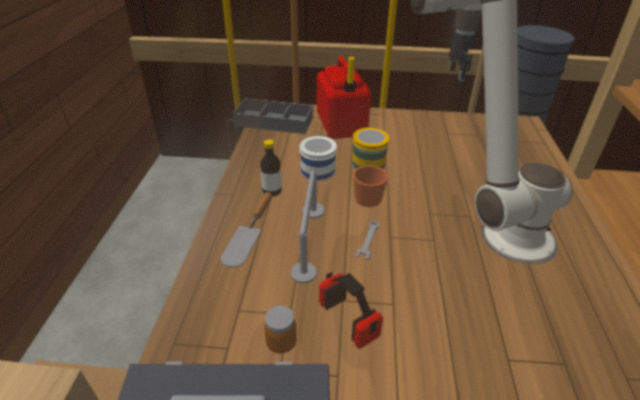

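Scene view: seed tin about (215,170), blue tin (220,212), bar from (287,198) to (368,204), defenders (408,195). Side view: seed tin (370,148), bar (312,175) to (304,240), defenders (350,305). I'll enlarge the key areas.

```bash
python3 - <<'E'
import cv2,numpy as np
a=cv2.imread("pics/scene0.png");b=cv2.imread("pics/side0.png")
f=lambda im,x,y,w,h:cv2.resize(im[y:y+h,x:x+w],(400,300),interpolation=cv2.INTER_CUBIC)
cv2.imwrite("pics/c1.png",np.vstack([np.hstack([f(a,365,165,80,60),f(b,310,265,80,60)]),np.hstack([f(a,275,180,100,75),f(b,270,160,100,75)])]))
for n,im in(("scene",a),("side",b)):
    h=cv2.cvtColor(im,cv2.COLOR_BGR2HSV)
    for nm,lo,hi in(("red",(0,190,100),(6,255,255)),("red2",(174,190,100),(180,255,255)),("yel",(20,150,120),(32,255,255)),("black",(0,0,0),(180,255,45))):
        k,l,s,c=cv2.connectedComponentsWithStats(cv2.inRange(h,lo,hi))
        print(n,nm,[(*s[i],*np.round(c[i],1)) for i in range(1,k) if s[i][4]>25 and s[i][1]>110 and 170<s[i][0]<450])
E
```

```text
scene red []
scene red2 []
scene yel [(np.int32(197), np.int32(150), np.int32(35), np.int32(27), np.int32(353), np.float64(214.4), np.float64(165.5)), (np.int32(202), np.int32(180), np.int32(30), np.int32(10), np.int32(92), np.float64(216.5), np.float64(185.2)), (np.int32(243), np.int32(216), np.int32(9), np.int32(11), np.int32(80), np.float64(247.3), np.float64(221.1))]
scene black [(np.int32(393), np.int32(177), np.int32(32), np.int32(29), np.int32(324), np.float64(411.9), np.float64(190.4)), (np.int32(241), np.int32(227), np.int32(19), np.int32(21), np.int32(304), np.float64(250.1), np.float64(237.5))]
side red [(np.int32(320), np.int32(274), np.int32(21), np.int32(28), np.int32(147), np.float64(326.9), np.float64(283.9)), (np.int32(354), np.int32(312), np.int32(28), np.int32(35), np.int32(321), np.float64(364.5), np.float64(325.8))]
side red2 []
side yel [(np.int32(353), np.int32(127), np.int32(37), np.int32(24), np.int32(327), np.float64(368.9), np.float64(139.1)), (np.int32(263), np.int32(139), np.int32(11), np.int32(8), np.int32(68), np.float64(267.8), np.float64(142.2)), (np.int32(352), np.int32(153), np.int32(13), np.int32(13), np.int32(73), np.float64(357.3), np.float64(160.2))]
side black []
```

View pics/c1.png

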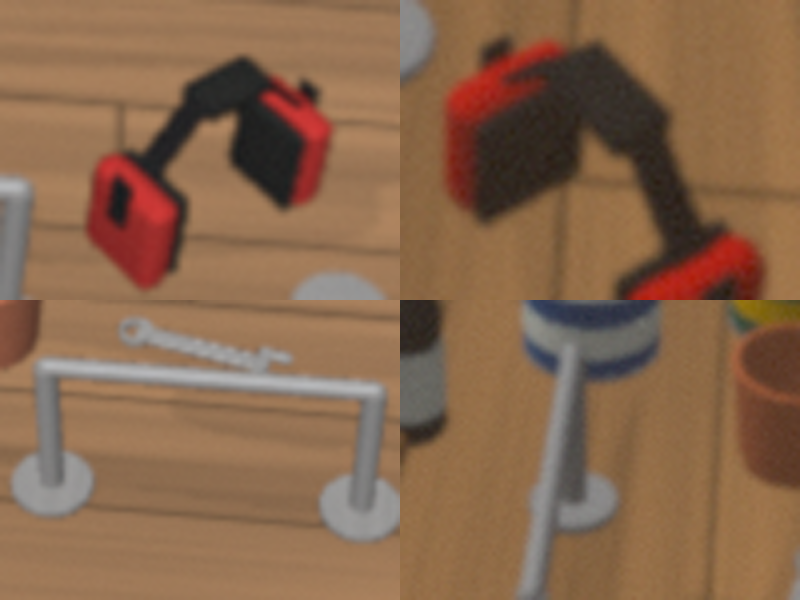

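```bash
cat > h.py <<'E'
import cv2,numpy as np
from bench import monitor,get_image,camera_info
from scipy.spatial.transform import Rotation as Ro
def ray(c,p):
    K=np.array(c["intrinsics"]);R=np.array(c["R"]);t=np.array(c["t"])
    u=cv2.undistortPoints(np.array(p,float).reshape(-1,1,2),K,np.array(c["dist_coeffs"]))[:,0]
    return -R.T@t,np.c_[u,np.ones(len(u))]@R
def onz(c,p,z):
    o,d=ray(c,p);return o+d*((z-o[2])/d[:,2:])
def tri(c1,p1,c2,p2):
    o1,d1=ray(c1,p1);o2,d2=ray(c2,p2);out=[]
    for a,b in zip(d1,d2):
        s=np.linalg.lstsq(np.c_[a,-b],o2-o1,rcond=None)[0]
        x,y=o1+a*s[0],o2+b*s[1];out.append([*(x+y)/2,np.linalg.norm(x-y)])
    return np.array(out)
E
python3 - <<'E'
from h import *
np.set_printoptions(precision=1,suppress=True)
S,D=camera_info("scene"),camera_info("side")
print("pad tri",tri(S,[(410.6,182)],D,[(352.4,284)]));print(onz(S,[(410.6,182),(413,176.4),(419,181),(408,188),(402,183.4)],134))
print(onz(D,[(352.4,284)],134))
print("rail S",onz(S,[(286.3,197),(368.8,202.5)],147), "D",onz(D,[(312.5,172),(303.5,231)],147))
for n,c in(("scene",S),("side",D)):
    im=cv2.imread(f"pics/{n}0.png");h=cv2.cvtColor(im,cv2.COLOR_BGR2HSV);m=cv2.inRange(h,(20,150,120),(32,255,255))
    m[:, :195]=0;m[:,235:340]=0;m[:,395:]=0; m[:110]=0
    cs,hi=cv2.findContours(m,cv2.RETR_CCOMP,cv2.CHAIN_APPROX_NONE)
    for k,q in enumerate(cs):
        if hi[0][k][3]>=0 and cv2.contourArea(q)>60:
            e=cv2.fitEllipse(q);print(n,e,onz(c,[e[0]],116))
    # wood contact of cups
E
```

```text
pad tri [[491.4 342.6 130.6   5. ]]
[[497.9 343.2 134. ]
 [469.8 352.2 134. ]
 [489.9 371.4 134. ]
 [527.3 333.7 134. ]
 [507.9 314.4 134. ]]
[[489.9 342.9 134. ]]
rail S [[624.  -53.6 147. ]
 [619.4 206.5 147. ]] D [[621.  -62.4 147. ]
 [616.8 194.5 147. ]]
scene ((213.6540069580078, 160.97561645507812), (19.878812789916992, 29.080963134765625), 80.12184143066406) [[ 448.5 -338.2  116. ]]
side ((370.91162109375, 136.35194396972656), (15.297791481018066, 28.2170352935791), 94.11492156982422) [[ 447.3 -341.5  116. ]]
```

Lid centre is about (448,-340), agreeing in both views to 3 mm. Rail middle is about (619,72), running along y. The crown is about (493,343), with the defenders' y axis at about -45°. I'll do the lid first.

Request:
send_rows:
  series:
    - [[-40, 21, 0], [0, 0, 0], 0]
    - [[-40, 21, 0], [0, 0, 0], 0]
    - [[-40, 21, 0], [0, 0, 0], 0]
    - [[-40, 21, 0], [0, 0, 0], 0]
    - [[-40, 21, 0], [0, 0, 0], 0]
    - [[-40, 21, 0], [0, 0, 0], 0]
    - [[-40, 21, 0], [0, 0, 0], 0]
    - [[-40, 22, 0], [0, 0, 0], 0]

```text
clock: 0.9
position: [414.9, -371.2, 231.0]
ee_rot: [-0.113, 0.994, 0.0, -0.0]
contact_force: [1.0, -0.9, 0.3]
gripper_width: -0.0
grasp_force: 0.0
```

Request:
send_rows:
  series:
    - [[-40, 22, 0], [0, 0, 0], 0]
    - [[0, 0, 0], [0, 0, 0], 0]
    - [[0, 0, 0], [0, 0, 0], 0]

```text
clock: 1.2
position: [448.5, -341.4, 230.7]
ee_rot: [-0.114, 0.994, 0.0, -0.001]
contact_force: [-0.2, -0.4, 1.2]
gripper_width: -0.1
grasp_force: 0.0
```

```bash
python3 - <<'E'
from h import *
np.set_printoptions(precision=2,suppress=True)
s=monitor.read_state();c=camera_info("wrist");im=get_image("wrist");cv2.imwrite("pics/w1.png",im[:,:,::-1])
print(s["clock"],s["position"],s["ee_rot"],s["contact_force"],s["gripper_width"],s["joints"])
h=cv2.cvtColor(im,cv2.COLOR_RGB2HSV);m=cv2.inRange(h,(20,120,90),(34,255,255))
cs,hi=cv2.findContours(m,cv2.RETR_CCOMP,cv2.CHAIN_APPROX_NONE)
for k,q in enumerate(cs):
    if cv2.contourArea(q)>800:
        e=cv2.fitEllipse(q);print(hi[0][k][3],e,onz(c,[e[0]],116))
E
```

```text
1.2 [ 448.47 -341.37  230.71] [-0.11  0.99  0.   -0.  ] [-0.21 -0.37  1.24] -0.1147776437865879 [-0.36  0.28 -0.15 -0.   -1.14 -0.98]
-1 ((324.5472412109375, 183.45599365234375), (139.52784729003906, 147.49270629882812), 90.09364318847656) [[ 440.99 -343.19  116.  ]]
0 ((324.5505065917969, 188.34950256347656), (105.86339569091797, 110.4752197265625), 90.07695770263672) [[ 445.18 -342.21  116.  ]]
```

View pics/w1.png

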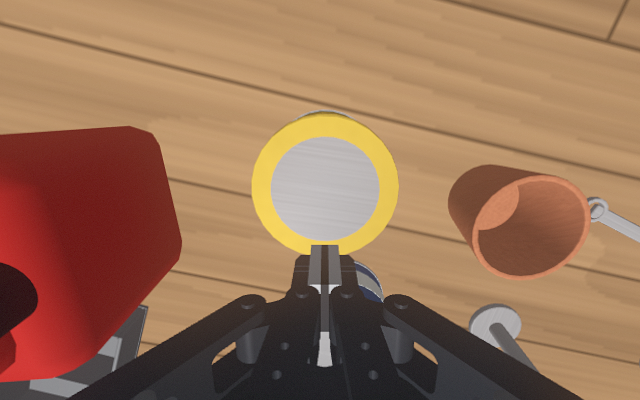

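The wrist view shows the lid disc centred at about (325,188), so the lid is near (446,-342). There is clear room around it to descend.

Request:
send_rows:
  series:
    - [[2, 0, 30], [0, 0, 0], 0]
    - [[0, 0, 40], [0, 0, 0], 0]
    - [[0, 0, 30], [0, 0, 0], 0]
    - [[0, 0, 6], [0, 0, 0], 0]
    - [[0, 0, 0], [0, 0, 0], 0]

```text
clock: 1.75
position: [445.0, -343.7, 124.8]
ee_rot: [-0.112, 0.994, 0.0, -0.001]
contact_force: [-0.1, -0.6, 0.7]
gripper_width: 0.1
grasp_force: 0.0
```

Request:
send_rows:
  series:
    - [[0, 0, 3], [0, 0, 0], 0]
    - [[0, 0, 3], [0, 0, 0], 0]
    - [[0, 0, 3], [0, 0, 0], 0]
    - [[0, 0, 2], [0, 0, 0], 0]
    - [[0, 0, 2], [0, 0, 0], 0]
    - [[0, 0, 2], [0, 0, 0], 0]
    - [[0, 0, 1], [0, 0, 0], 0]

```text
clock: 2.45
position: [446.7, -343.1, 110.5]
ee_rot: [-0.113, 0.994, -0.001, 0.001]
contact_force: [-0.8, 0.6, 5.5]
gripper_width: -0.1
grasp_force: 2.6
```

Request:
send_rows:
  series:
    - [[0, 0, 1], [0, 0, 0], 0]
    - [[0, 0, 1], [0, 0, 0], 0]
    - [[0, 0, 1], [0, 0, 0], 0]
    - [[0, 0, 1], [0, 0, 0], 0]

```text
clock: 2.85
position: [446.7, -343.1, 106.6]
ee_rot: [-0.113, 0.994, -0.001, 0.001]
contact_force: [-1.5, 0.7, 4.8]
gripper_width: -0.0
grasp_force: 2.6
```

Request:
send_rows:
  series:
    - [[0, 0, 0.5], [0, 0, 0], 0]
    - [[0, 0, 0.5], [0, 0, 0], 0]

```text
clock: 3.05
position: [446.7, -343.2, 106.0]
ee_rot: [-0.113, 0.994, -0.001, 0.001]
contact_force: [-2.1, 1.4, 8.7]
gripper_width: -0.3
grasp_force: 4.6
```

Request:
send_rows:
  series:
    - [[0, 0, 1], [0, 0, 0], 0]
    - [[0, 0, 0.5], [0, 0, 0], 0]
    - [[0, 0, 0], [0, 0, 0], 0]

```text
clock: 3.35
position: [446.7, -343.2, 105.9]
ee_rot: [-0.113, 0.994, -0.001, 0.001]
contact_force: [-3.9, 3.2, 13.8]
gripper_width: -0.0
grasp_force: 6.9
```

Request:
send_rows:
  series:
    - [[0, 0, 0], [0, 0, 0], 0]
    - [[0, 0, 0], [0, 0, 0], 0]
    - [[0, 0, 0], [0, 0, 0], 0]
    - [[0, 0, 0], [0, 0, 0], 0]
    - [[0, 0, 0], [0, 0, 0], 0]

```text
clock: 3.85
position: [446.7, -343.2, 105.9]
ee_rot: [-0.113, 0.994, -0.001, 0.001]
contact_force: [-2.5, 2.4, 13.9]
gripper_width: -0.2
grasp_force: 6.8
```

The lid is home: z = 105.9, solid, with 13.9 N held for 0.5 s. Next I lift and go across to the defenders.

Request:
send_rows:
  series:
    - [[0, 0, -15], [0, 0, 0], 0]
    - [[0, 0, -45], [0, 0, 0], 0]
    - [[0, 0, -45], [0, 0, 0], 0]
    - [[0, 0, -45], [0, 0, 0], 0]
    - [[-8, 26, -35], [0, 0, 0], 85]
    - [[-13, 44, 0], [0, 0, 0], 85]
    - [[-13, 44, 0], [0, 0, 0], 85]
    - [[-13, 44, 0], [0, 0, 0], 85]

```text
clock: 4.65
position: [456.3, -176.7, 288.2]
ee_rot: [-0.112, 0.994, 0.0, 0.001]
contact_force: [-0.5, -0.6, -0.0]
gripper_width: 57.8
grasp_force: 0.0
```

Request:
send_rows:
  series:
    - [[-13, 44, 0], [0, 0, 0], 85]
    - [[-13, 44, 0], [0, 0, 0], 85]
    - [[-13, 44, 0], [0, 0, 0], 85]
    - [[-13, 44, 0], [0, 0, 0], 85]
    - [[-13, 44, 0], [0, 0, 0], 85]
    - [[-13, 44, 0], [0, 0, 0], 85]
    - [[-13, 44, 0], [0, 0, 0], 85]
    - [[-13, 44, 0], [0, 0, 0], 85]

```text
clock: 5.45
position: [478.7, 190.0, 288.1]
ee_rot: [-0.113, 0.994, 0.0, 0.0]
contact_force: [1.1, 0.5, 0.3]
gripper_width: 84.9
grasp_force: 0.0
```

Request:
send_rows:
  series:
    - [[-13, 44, 0], [0, 0, 0], 85]
    - [[-13, 44, 0], [0, 0, 0], 85]
    - [[-10, 30, 0], [0, 0, 0], 85]
    - [[0, 0, 0], [0, 0, 0.14], 85]
    - [[0, 0, 0], [0, 0, 0.14], 85]
    - [[0, 0, 0], [0, 0, 0.14], 85]
    - [[0, 0, 0], [0, 0, 0.14], 85]
    - [[0, 0, 0], [0, 0, 0.14], 85]

```text
clock: 6.25
position: [487.5, 311.2, 287.7]
ee_rot: [0.238, 0.971, 0.0, -0.0]
contact_force: [-0.5, 0.2, 0.4]
gripper_width: 85.0
grasp_force: 0.0
```

Request:
send_rows:
  series:
    - [[0, 0, 0], [0, 0, 0.14], 85]
    - [[0, 0, 0], [0, 0, 0.14], 85]
    - [[0, 0, 0], [0, 0, 0.05], 85]
    - [[0, 0, 0], [0, 0, 0], 85]
    - [[0, 0, 0], [0, 0, 0], 85]

```text
clock: 6.75
position: [508.2, 290.4, 286.6]
ee_rot: [0.37, 0.929, 0.007, -0.016]
contact_force: [0.0, 0.1, 0.4]
gripper_width: 85.2
grasp_force: 0.0
```

```bash
python3 - <<'E'
from h import *
np.set_printoptions(precision=3,suppress=True)
s=monitor.read_state();c=camera_info("wrist");im=get_image("wrist");cv2.imwrite("pics/w2.png",im[:,:,::-1])
np.savez("w2.npz",**c)
print(s["clock"],s["position"],s["joints"]);print(Ro.from_quat(s["ee_rot"]).as_matrix())
im=get_image("side");cv2.imwrite("pics/side2.png",im[:,:,::-1])
E
```

```text
6.75 [508.193 290.424 286.567] [ 0.777  0.289  0.02  -0.037 -1.301 -3.097]
[[-0.725  0.688 -0.025]
 [ 0.688  0.726  0.025]
 [ 0.036  0.001 -0.999]]
```

View pics/w2.png

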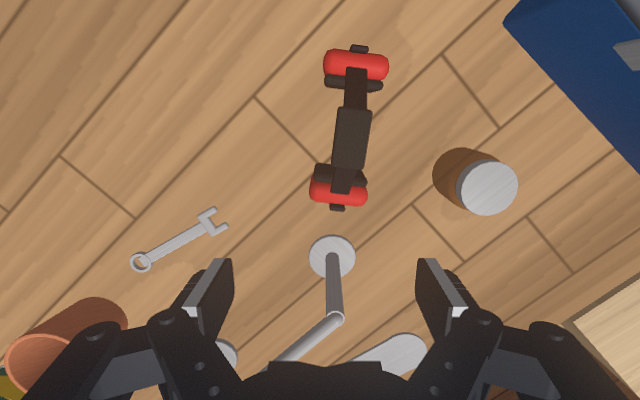

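The wrist view shows the defenders lying from (357,50) to (337,207), with the pad centred near (351,138). Joint 6 reached its limit, so I need the half-turned grasp.

```bash
python3 - <<'E'
from h import *
np.set_printoptions(precision=1,suppress=True)
c=dict(np.load("w2.npz"))
im=cv2.imread("pics/w2.png");h=cv2.cvtColor(im,cv2.COLOR_BGR2HSV)
m=cv2.inRange(h,(0,180,60),(8,255,255))|cv2.inRange(h,(172,180,60),(180,255,255))
k,l,s,ce=cv2.connectedComponentsWithStats(m)
g=[(s[i],ce[i]) for i in range(1,k) if s[i][4]>150];print(g)
P=onz(c,[(338,108),(371,111),(363,168),(332,166)],136);print(P,P.mean(0)[:2])
d=P[0]+P[1]-P[2]-P[3];print("pad yaw",np.degrees(np.arctan2(d[1],d[0])))
for z in (45,):
    N=onz(c,[(359,48),(337,207)],z);print(N,N.mean(0),np.linalg.norm(N[0]-N[1]));d=N[0]-N[1];print(np.degrees(np.arctan2(d[1],d[0])))
x,y,w,hh=315,95,80,85
cv2.imwrite("pics/c2.png",cv2.resize(im[30:220,290:420],None,fx=3.15,fy=3.15,interpolation=cv2.INTER_CUBIC))
E
```

```text
[(array([323,  49,  66,  31, 986], dtype=int32), array([352.8,  62. ])), (array([310, 185,  57,  21, 342], dtype=int32), array([340., 196.]))]
[[464.5 348.8 136. ]
 [486.8 368.5 136. ]
 [520.7 328.9 136. ]
 [499.2 309.  136. ]] [492.8 338.8]
pad yaw 130.85155971125283
[[437.1 411.2  45. ]
 [556.6 267.1  45. ]] [496.8 339.2  45. ] 187.22545111289335
129.67627474851
```

View pics/c2.png

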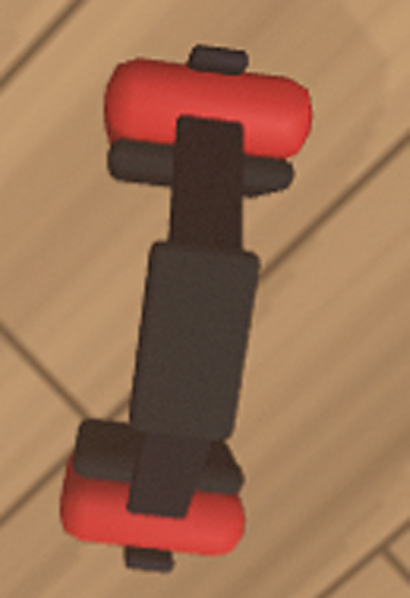

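Request:
send_rows:
  series:
    - [[0, 0, 0], [0, 0, -0.144], 85]
    - [[0, 0, 0], [0, 0, -0.144], 85]
    - [[0, 0, 0], [0, 0, -0.144], 85]
    - [[0, 0, 0], [0, 0, -0.144], 85]
    - [[0, 0, 0], [0, 0, -0.144], 85]
    - [[0, 0, 0], [0, 0, -0.144], 85]
    - [[0, 0, 0], [0, 0, -0.144], 85]

```text
clock: 7.55
position: [507.6, 291.2, 286.8]
ee_rot: [-0.128, 0.992, 0.014, -0.011]
contact_force: [0.3, 0.6, 0.1]
gripper_width: 85.3
grasp_force: 0.0
```

Request:
send_rows:
  series:
    - [[0, 0, 0], [0, 0, -0.144], 85]
    - [[0, 0, 0], [0, 0, -0.144], 85]
    - [[0, 0, 0], [0, 0, -0.144], 85]
    - [[0, 0, 0], [0, 0, -0.144], 85]
    - [[0, 0, 0], [0, 0, -0.144], 85]
    - [[0, 0, 0], [0, 0, -0.144], 85]
    - [[0, 0, 0], [0, 0, -0.144], 85]

```text
clock: 8.25
position: [507.6, 291.2, 286.8]
ee_rot: [-0.591, 0.806, 0.018, -0.002]
contact_force: [0.5, 0.5, -0.2]
gripper_width: 85.1
grasp_force: 0.0
```

Request:
send_rows:
  series:
    - [[0, 0, 0], [0, 0, -0.144], 85]
    - [[0, 0, 0], [0, 0, -0.144], 85]
    - [[0, 0, 0], [0, 0, -0.144], 85]
    - [[0, 0, 0], [0, 0, -0.144], 85]
    - [[0, 0, 0], [0, 0, -0.144], 85]
    - [[0, 0, 0], [0, 0, -0.144], 85]
    - [[0, 0, 0], [0, 0, -0.144], 85]

```text
clock: 8.95
position: [507.6, 291.2, 286.8]
ee_rot: [0.907, -0.421, -0.017, -0.006]
contact_force: [-0.1, 0.1, 0.1]
gripper_width: 85.0
grasp_force: 0.0
```

```bash
cat >> h.py <<'E'
def plan(xyz,yaw):
    """shift and turn in current tool axes to TCP xyz, tool straight down, tool y at yaw deg"""
    s=monitor.read_state();M=Ro.from_quat(s["ee_rot"]).as_matrix();a=np.radians(yaw)
    y=np.array([np.cos(a),np.sin(a),0]);z=np.array([0,0,-1.]);G=np.c_[np.cross(y,z),y,z]
    print(s["clock"],"pos",s["position"],"J",s["joints"],"yaw",np.degrees(np.arctan2(M[1,1],M[0,1])),"F",s["contact_force"],"w",s["gripper_width"])
    print("shift",M.T@(np.array(xyz)-s["position"]),"turn",Ro.from_matrix(M.T@G).as_rotvec())
E
python3 - <<'E'
from h import *
np.set_printoptions(precision=3,suppress=True)
plan([493,339,287],220.3)
E
```

```text
8.95 pos [507.609 291.177 286.789] J [ 0.778  0.289  0.019 -0.037 -1.302 -0.066] yaw -139.76968389563172 F [-0.107  0.067  0.071] w 85.0261119746398
shift [-45.926 -19.733   1.373] turn [ 0.002  0.036 -0.001]
```

Request:
send_rows:
  series:
    - [[-23, -10, 0], [0.002, 0.036, 0], 85]
    - [[-23, -10, 0], [0, 0, 0], 85]
    - [[0, 0, 0], [0, 0, 0], 85]
    - [[0, 0, 0], [0, 0, 0], 85]

```text
clock: 9.35
position: [493.4, 339.5, 287.3]
ee_rot: [0.906, -0.423, 0.0, 0.001]
contact_force: [0.7, -0.2, 0.1]
gripper_width: 84.7
grasp_force: 0.0
```

```bash
python3 - <<'E'
from h import *
np.set_printoptions(precision=3,suppress=True)
plan([493,339,119],220.3)
c=camera_info("wrist");im=get_image("wrist");cv2.imwrite("pics/w3.png",im[:,:,::-1]);np.savez("w3.npz",**c)
a,b=camera_info("wrist"),np.load("w2.npz")
K=np.array(c["intrinsics"]);o=cv2.projectPoints(np.array([[493,339,136.],[493,339,0]]),cv2.Rodrigues(np.array(c["R"]))[0],np.array(c["t"]),K,np.array(c["dist_coeffs"]))[0];print(o)
E
```

```text
9.35 pos [493.355 339.488 287.346] J [ 0.873  0.308  0.035  0.    -1.299 -0.176] yaw -140.0656970345022 F [ 0.69  -0.156  0.141] w 84.67586323648314
shift [  0.048   0.384 168.347] turn [ 0.001 -0.001 -0.006]
[[[324.55  180.948]]

 [[324.381 154.343]]]
```

View pics/w3.png

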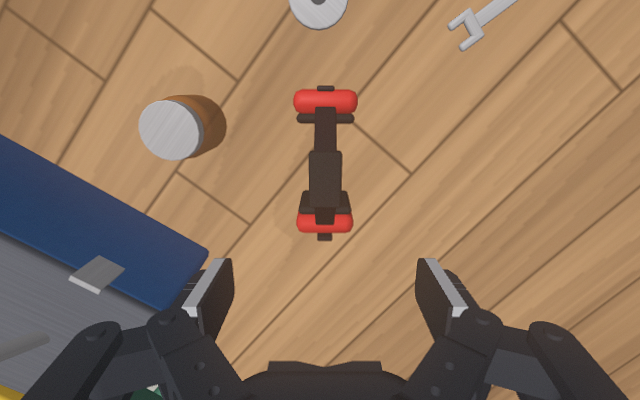

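The pad is centred at (325,180), where I predicted (324.5,181), and it is upright in the tool frame. Descend and grasp.

Request:
send_rows:
  series:
    - [[0, 0, 30], [0, 0, 0], 85]
    - [[0, 0, 45], [0, 0, 0], 85]
    - [[0, 0, 45], [0, 0, 0], 85]
    - [[0, 0, 30], [0, 0, 0], 85]
    - [[0, 0, 12], [0, 0, 0], 85]
    - [[0, 0, 6], [0, 0, 0], 85]
    - [[0, 0, 0], [0, 0, 0], 85]

```text
clock: 10.1
position: [494.6, 338.8, 120.2]
ee_rot: [0.906, -0.424, 0.0, -0.0]
contact_force: [-0.4, -0.7, 0.6]
gripper_width: 85.0
grasp_force: 0.0
```

Request:
send_rows:
  series:
    - [[0, 0, 0], [0, 0, 0], 20]
    - [[0, 0, 0], [0, 0, 0], 20]
    - [[0, 0, 0], [0, 0, 0], 20]
    - [[0, 0, 0], [0, 0, 0], 20]
    - [[0, 0, 0], [0, 0, 0], 20]
    - [[0, 0, 0], [0, 0, 0], 20]
    - [[0, 0, 0], [0, 0, 0], 20]
    - [[0, 0, 0], [0, 0, 0], 20]

```text
clock: 10.9
position: [494.1, 339.0, 120.6]
ee_rot: [0.906, -0.424, 0.0, -0.0]
contact_force: [-2.3, -1.1, 6.1]
gripper_width: 30.7
grasp_force: 60.9
```

Request:
send_rows:
  series:
    - [[0, 0, -10], [0, 0, 0], 20]
    - [[0, 0, -20], [0, 0, 0], 20]
    - [[0, 0, -30], [0, 0, 0], 20]
    - [[0, 0, -35], [0, 0, 0], 20]
    - [[0, 0, -35], [0, 0, 0], 20]
    - [[0, 0, -30], [0, 0, 0], 20]
    - [[0, 0, -20], [0, 0, 0], 20]
    - [[0, 0, -10], [0, 0, 0], 20]

```text
clock: 11.7
position: [494.1, 339.1, 311.3]
ee_rot: [0.906, -0.424, 0.0, -0.001]
contact_force: [-0.2, -0.0, -4.2]
gripper_width: 30.4
grasp_force: 60.1
```

Request:
send_rows:
  series:
    - [[0, 0, 0], [0, 0, -0.06], 20]
    - [[0, 0, 0], [0, 0, -0.12], 20]
    - [[0, 0, 0], [0, 0, -0.13], 20]
    - [[0, 0, 0], [0, 0, -0.13], 20]
    - [[0, 0, 0], [0, 0, -0.13], 20]
    - [[0, 0, 0], [0, 0, -0.13], 20]
    - [[0, 0, 0], [0, 0, -0.12], 20]
    - [[0, 0, 0], [0, 0, -0.06], 20]

```text
clock: 12.5
position: [493.3, 338.5, 307.6]
ee_rot: [1.0, 0.004, -0.002, 0.001]
contact_force: [-0.9, -0.5, -3.0]
gripper_width: 30.1
grasp_force: 60.0
```

```bash
python3 - <<'E'
from h import *
np.set_printoptions(precision=3,suppress=True)
plan([619,74,300],271)
for n in("side","scene"):
    im=get_image(n);cv2.imwrite(f"pics/{n}4.png",im[:,:,::-1])
# rail edges in the start pictures: grey along the bar, subpixel centre line
for n in("scene","side"):
    c=camera_info(n);g=cv2.imread(f"pics/{n}0.png").astype(float);sat=g.max(2)-g.min(2)
    pts=[]
    if n=="scene":
        for x in range(295,362,4):
            y0=197+(x-286.3)*5.5/82.5;r=np.arange(int(y0)-5,int(y0)+6);w=np.clip(40-sat[r,x],0,None);pts.append((x,(w*r).sum()/w.sum()))
    else:
        for y in range(180,228,4):
            x0=312.5-(y-172)*9/59;r=np.arange(int(x0)-7,int(x0)+8);w=np.clip(40-sat[y,r],0,None);pts.append(((w*r).sum()/w.sum(),y))
    P=onz(c,pts,147);f=np.polyfit(P[:,1],P[:,0],1);print(n,"x at y=70",np.polyval(f,70),"slope",f[0],"resid",np.std(P[:,0]-np.polyval(f,P[:,1])))
E
```

```text
12.5 pos [493.269 338.527 307.62 ] J [ 0.872  0.3    0.073 -0.001 -1.348  0.707] yaw -89.56039940352503 F [-0.943 -0.514 -3.037] w 30.08188670630209
shift [123.725 265.461   7.971] turn [ 0.003  0.003 -0.01 ]
scene x at y=70 618.1177353798674 slope -0.013719742234341142 resid 2.4116783511773052
side x at y=70 615.0675664165846 slope 0.006146724789425908 resid 1.9081777921200376
```

Request:
send_rows:
  series:
    - [[8, 16, 0], [0, 0, -0.01], 20]
    - [[15, 33, 0], [0, 0, 0], 20]
    - [[18, 40, 0], [0, 0, 0], 20]
    - [[20, 44, 0], [0, 0, 0], 20]
    - [[20, 44, 0], [0, 0, 0], 20]
    - [[18, 40, 0], [0, 0, 0], 20]
    - [[15, 33, 0], [0, 0, 0], 20]
    - [[8, 16, 0], [0, 0, 0], 20]

```text
clock: 13.4
position: [620.0, 71.7, 308.4]
ee_rot: [1.0, 0.005, -0.001, 0.001]
contact_force: [-0.1, -0.4, -3.5]
gripper_width: 30.5
grasp_force: 60.3
```

Request:
send_rows:
  series:
    - [[0, 0, 0], [0, 0, 0], 20]
    - [[0, 0, 0], [0, 0, 0], 20]
    - [[0, 0, 0], [0, 0, 0], 20]

```text
clock: 13.7
position: [619.2, 75.7, 309.4]
ee_rot: [1.0, 0.008, -0.0, 0.0]
contact_force: [0.3, 0.7, -2.1]
gripper_width: 30.7
grasp_force: 60.3
```

```bash
python3 - <<'E'
from h import *
np.set_printoptions(precision=3,suppress=True)
plan([618,71,155],270.5)
c=camera_info("wrist");np.savez("w5.npz",**c);w=get_image("wrist");cv2.imwrite("pics/w5.png",w[:,:,::-1])
a=get_image("side");b=get_image("scene");cv2.imwrite("pics/side5.png",a[:,:,::-1]);cv2.imwrite("pics/scene5.png",b[:,:,::-1])
f=lambda im,x,y,w_,h:cv2.resize(im[y:y+h,x:x+w_],(400,300),interpolation=cv2.INTER_CUBIC)
out=np.vstack([np.hstack([cv2.resize(w,(400,250)),np.zeros((250,400,3),np.uint8)]),np.hstack([f(a,230,110,160,120),f(b,260,100,160,120)])])
cv2.imwrite("pics/c5.png",out[:,:,::-1])
E
```

```text
13.7 pos [619.181  75.689 309.353] J [ 0.381  0.343  0.139  0.    -1.368  1.205] yaw -89.1227228032807 F [ 0.304  0.701 -2.064] w 30.713449046188064
shift [ -1.099   4.579 154.357] turn [0.001 0.001 0.007]
```

View pics/c5.png

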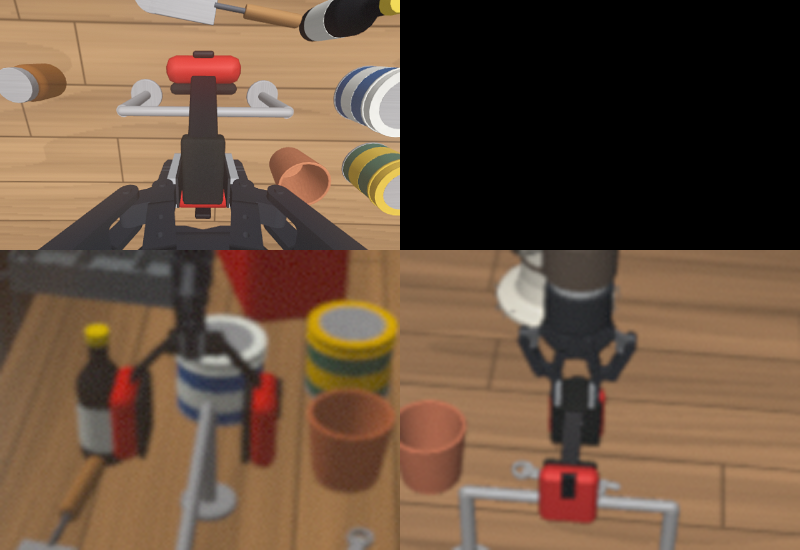

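The wrist view (half scale) shows the bar at row ~110 from x≈122 to 290, with the defenders level in the grip. I'll measure bar and pad precisely.

```bash
python3 - <<'E'
from h import *
np.set_printoptions(precision=2,suppress=True)
c=dict(np.load("w5.npz"));g=cv2.imread("pics/w5.png").astype(float);sat=g.max(2)-g.min(2)
pts=[]
for x in [*range(265,292,4),*range(350,395,4)]:
    r=np.arange(168,188);ok=r[(sat[r,x]<28)]
    if len(ok)>5: pts.append((x,ok.mean()));print(x,ok.min(),ok.max(),end="; ")
P=onz(c,pts,147);f=np.polyfit(P[:,1],P[:,0],1);print("\nbar x at y=72",np.polyval(f,72),"slope",f[0],P[[0,-1]])
E0=onz(c,[(190,177),(465,178)],147);print("ends",E0,E0.mean(0))
print(onz(c,[(293,218),(357,218),(289,318),(361,318)],309.4+15.5))
gr=cv2.cvtColor(g.astype(np.uint8),cv2.COLOR_BGR2GRAY);print(gr[205:240:1,325]);print(gr[305:350,325])
E
```

```text
265 170 185; 269 170 185; 273 170 185; 277 170 185; 281 171 185; 285 171 185; 289 171 185; 350 171 186; 354 171 186; 358 171 186; 362 171 186; 366 171 186; 370 171 186; 374 171 186; 378 172 186; 382 171 186; 386 172 186; 390 172 186; 394 171 186; 
bar x at y=72 618.6158791814406 slope -0.0052012936417308985 [[618.38 133.89 147.  ]
 [619.3    6.11 147.  ]]
ends [[617.72 207.73 147.  ]
 [620.83 -63.82 147.  ]] [619.27  71.95 147.  ]
[[648.43  89.19 324.9 ]
 [648.85  61.63 324.9 ]
 [596.57  91.89 324.9 ]
 [597.09  57.26 324.9 ]]
[61 59 60 61 61 61 58 60 61 59 58 58 57 62 58 57 59 62 64 64 65 64 66 64
 62 62 65 62 62 59 62 59 61 60 61]
[53 59 55 55 58 57 58 57 53 57 58 59 56 60 58 57 56 57 57 60 50 46 90 99
 94 88 84 55 43 46 42 46 46 47 46 48 45 51 61 70 62 55 49 47 61]
```

Request:
send_rows:
  series:
    - [[-1, 3.5, 10], [0, 0, 0.005], 20]
    - [[0, 0, 20], [0, 0, 0], 20]
    - [[0, 0, 30], [0, 0, 0], 20]
    - [[0, 0, 30], [0, 0, 0], 20]
    - [[0, 0, 30], [0, 0, 0], 20]
    - [[0, 0, 16], [0, 0, 0], 20]
    - [[0, 0, 8], [0, 0, 0], 20]
    - [[0, 0, 3], [0, 0, 0], 20]

```text
clock: 14.65
position: [618.2, 70.9, 161.7]
ee_rot: [1.0, 0.005, -0.001, 0.001]
contact_force: [0.7, -0.3, -3.6]
gripper_width: 30.7
grasp_force: 60.2
```

Request:
send_rows:
  series:
    - [[0, 0, 0], [0, 0, 0], 20]
    - [[0, 0, 2], [0, 0, 0], 20]
    - [[0, 0, 2], [0, 0, 0], 20]
    - [[0, 0, 1], [0, 0, 0], 20]

```text
clock: 15.05
position: [618.8, 71.0, 158.1]
ee_rot: [1.0, 0.005, 0.0, 0.0]
contact_force: [-1.0, 0.1, -3.3]
gripper_width: 30.9
grasp_force: 60.3
```

```bash
python3 - <<'E'
from h import *
np.set_printoptions(precision=3,suppress=True)
plan([618,72,153.4],270.5)
E
```

```text
15.05 pos [618.769  70.987 158.132] J [ 0.374  0.438 -0.101  0.001 -1.032  1.206] yaw -89.46468318224088 F [-1.024  0.109 -3.282] w 30.885227757619433
shift [-0.762 -1.022  4.731] turn [ 0.    -0.001  0.001]
```

Request:
send_rows:
  series:
    - [[-0.8, 0, 1], [0, 0, 0], 20]
    - [[0, 0, 1], [0, 0, 0], 20]
    - [[0, 0, 1], [0, 0, 0], 20]
    - [[0, 0, 0], [0, 0, 0], 20]

```text
clock: 15.45
position: [617.9, 71.0, 154.8]
ee_rot: [1.0, 0.005, -0.0, 0.0]
contact_force: [0.2, -0.2, -2.0]
gripper_width: 30.7
grasp_force: 60.6
```

Request:
send_rows:
  series:
    - [[0, 0, 1], [0, 0, 0], 20]
    - [[0, 0, 0.5], [0, 0, 0], 20]
    - [[0, 0, 0], [0, 0, 0], 20]

```text
clock: 15.75
position: [617.9, 70.9, 154.6]
ee_rot: [1.0, 0.005, 0.0, 0.001]
contact_force: [-4.0, -0.2, 6.0]
gripper_width: 30.4
grasp_force: 65.1
```

The pad is in contact with the bar (force went from -3 to +6 N). Release and retreat upward.

Request:
send_rows:
  series:
    - [[0, 0, 0], [0, 0, 0], 36]
    - [[0, 0, 0], [0, 0, 0], 44]
    - [[0, 0, 0], [0, 0, 0], 60]
    - [[0, 0, 0], [0, 0, 0], 70]
    - [[0, 0, 0], [0, 0, 0], 70]
    - [[0, 0, 0], [0, 0, 0], 70]

```text
clock: 16.35
position: [617.9, 70.9, 153.0]
ee_rot: [1.0, 0.005, -0.0, 0.0]
contact_force: [-0.0, 0.0, 0.2]
gripper_width: 70.2
grasp_force: 0.0
```

Request:
send_rows:
  series:
    - [[0, 0, -5], [0, 0, 0], 70]
    - [[0, 0, -10], [0, 0, 0], 70]
    - [[0, 0, -25], [0, 0, 0], 70]
    - [[0, 0, -40], [0, 0, 0], 70]
    - [[0, 0, -40], [0, 0, 0], 70]
    - [[0, 0, -20], [0, 0, 0], 70]
    - [[-40, 0, 0], [0, 0, 0], 70]
    - [[-40, 0, 0], [0, 0, 0], 70]

```text
clock: 17.15
position: [537.7, 70.4, 294.3]
ee_rot: [1.0, 0.004, 0.001, -0.0]
contact_force: [0.2, 0.5, 0.6]
gripper_width: 69.7
grasp_force: 0.0
```

Request:
send_rows:
  series:
    - [[-40, 0, 0], [0, 0, 0], 70]
    - [[0, 0, 0], [0, 0, 0], 70]
    - [[0, 0, 0], [0, 0, 0], 70]
    - [[0, 0, 0], [0, 0, 0], 70]
    - [[0, 0, 0], [0, 0, 0], 70]
    - [[0, 0, 0], [0, 0, 0], 70]

```text
clock: 17.75
position: [498.6, 70.0, 292.8]
ee_rot: [1.0, 0.004, -0.0, 0.001]
contact_force: [-0.2, -0.1, -0.2]
gripper_width: 70.0
grasp_force: 0.0
```

```bash
python3 - <<'E'
from h import *
np.set_printoptions(precision=3,suppress=True)
plan([618,72,300],270.5)
a=get_image("side");b=get_image("scene");w=get_image("wrist")
f=lambda im,x,y,w_,h:cv2.resize(im[y:y+h,x:x+w_],(400,300),interpolation=cv2.INTER_CUBIC)
out=np.vstack([np.hstack([cv2.resize(w,(400,250)),cv2.resize(b,(400,250))]),np.hstack([f(a,230,140,160,120),f(b,260,140,160,120)])])
cv2.imwrite("pics/c6.png",out[:,:,::-1])
E
```

```text
17.75 pos [498.644  70.011 292.797] J [ 0.463  0.136 -0.177  0.001 -1.259  1.117] yaw -89.48791604779937 F [-0.168 -0.076 -0.201] w 69.98494091456826
shift [119.362  -0.913  -7.317] turn [0.001 0.001 0.   ]
```

View pics/c6.png

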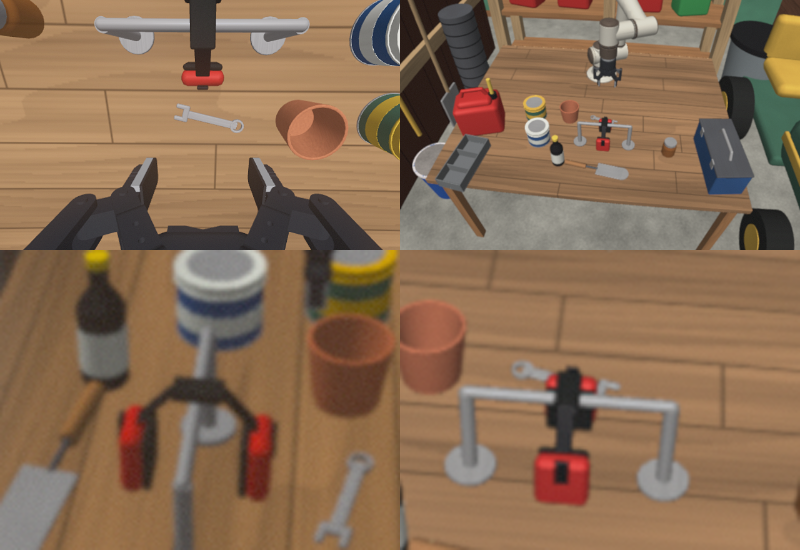

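The side crop shows the defenders hanging level on the bar, pad on top at (200,388) and one cup on each side (130,445) and (258,455). The arm is clear, the lid is home, and the bystanders look undisturbed. I'm handing the job in.

```bash
python3 -c "
from bench import job_done;print(job_done())"
```

```text
the job is handed in; nothing more can be done
None
```

The yellow lid is fully home (z 105.9 mm, pressed at about 14 N for over 0.5 s), the red ear defenders hang level on the bar with one cup on each side, the gripper is clear, and the job was handed in at about 18 s.

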